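Free the drained sieve from the sprung drip clamp and put it away in the low rack

ROBOT

A 7-joint arm with a two-finger parallel gripper is mounted at the origin on the work surface. World frame = base frame: x ahead of the robot, y to its left, z up, the work surface at z = 0. Lengths are in m, angles in rad, forces in N, time in s.
With the tool pointing down it reaches from about 0.4 to 0.875 m from the base axis. Payload 19.3 kg.
Tool frame: the origin (TCP) lies at the very end of the fingers, on their centre line; the grasp point (between the pads) lies 19 mm behind it; z points along the fingers, y is the line along which they close (so a half turn about z gives the same grasp; the last joint's range is limited). The gripper opens to 85 mm and grips with 20 to 120 N. Pads are 22 mm wide; open, the fingers measure 114 mm over their backs; the gripper's body (76 mm by 85 mm) begins 54 mm behind the grasp point. The pads swing forward as they close: fully open they stand 13 mm farther back than shut.
Start: joints at [-1.364, 0.521, -0.036, 1.599, 0.021, 1.021, -0.113], TCP at [0.171, 0.601, 0.231] pointing down, gripper open.
Joint ranges: [-2.91, 2.91], [-0.3, 2.13], [-1.5, 1.42], [0.17, 2.43], [-1.26, 4.41], [0.16, 1.93], [-2.52, 2.52]. Speed limits (rad/s): [1.89, 1.89, 2.39, 2.39, 3.01, 3.01, 3.01].

INTERFACE

Orientations are given as [roll, pitch, yaw] about the fixed x, y, z axes, in that order (R = Rz(yaw) Ry(pitch) Rx(roll)).
In Python, from workcell import bot gives the robot as it stands.
- The arm moves only by the tool jog_arm, never from a script. Its argument "motion" is a list of rows, each a list of 5 numbers: the shift along the tool's x, y, z scaled (see below), then the turn about the tool's z scaled (see below), then the opening, from 0 (shut) to 1 (fully open). A call has 1 to 12 rows; each row shifts and turns the commanded pose from where the row before left it, along the tool's axes as they then stand; what a row does not reach is not made up. The controller multiplies each number of a shift by 30 mm and each number of a turn by 0.08 rad. A row lasts 1/10 s, in which the tool goes at most 50 mm and 8.59 degrees, less where a joint would pass 70% of its speed; a pose out of reach is approached as far as the arm can. A call with a number of a shift or a turn outside -1 to 1 is refused whole. A call with a gripper value outside its range is refused whole. The fingers move at their own pace and stop on an object; "newtons" is the grip in N (left out, the last holds). Time passes only in rows, so rows that do not move let the fingers close. It gives the time, the measured TCP pose, the force, the opening and the grip force at its end, in the units of the state.
- bot.observe(): the state, without advancing time (a new reading comes with each control period).
- bot.grab_frame(name): name is "scene" or "top" or "wrist"; returns a dict with "pixels" (384x512x3 uint8, red, green, blue), "fovy" (degrees; the focal length in pixels is half the picture's height over the tangent of half this angle, whatever the lens; pixels are square), "cx", "cy" (the principal point, pixels), "rvec" (rotation vector, rad) and "tvec" (3), from world to camera coordinates, as OpenCV has them; the wrist camera has in their place "mount" (4x4, takes a point from camera to tool coordinates, whose origin is the TCP and whose axes are the flange's). Camera axes: x right, y down, z forward; pixel columns grow to the right and rows downward; lengths in m; the calibration is good to about 2 mm. The wrist camera is an equidistant fisheye: a pixel r from the principal point sees the ray r / f radians off the axis. A picture is of the moment at which its call begins: read the wrist's pose just before it. There is no depth.
- bot.job_done(): hands the job in; it is judged then, once.
The state is a dict: "clock": time; "qpos": joint angles; "qd": joint speeds; "joint_efforts": joint torques, N m; "position": TCP position; "tool_rot": TCP orientation; "force": force on the tool from outside, world axes, zero at the start; "moment": the same for the moment, N m; "grip_width": finger opening in m; "finger_force": force on a finger pad.
Only numpy, scipy, OpenCV 4.12 (cv2) and the standard library are available. Lean on these libraries where they do the work, as an engineer would, in place of code of your own. Each camera call takes 0.05 s, during which the arm holds its last target. There are 200 camera calls.

TASK

The small plastic sieve is dry: lift the drip clamp's sprung arm until it stays up by itself, let go of it and leave it up, then take the sieve out by its bowl and lay it flat on the clear board between the clamp and the rack. Let go, take it again by its handle, and put it bowl first into the low steel rack, so that the whole bowl sits on the board behind the rack's front lip and the handle sticks straight out of the front. Do not drag the sieve from under the closed arm, and leave the other things on the board where they stand.

Things in the scene. Friction and masses are not known exactly. Their poses are not given: they have to be found in the camera images.
- clamp: drip clamp, bare aluminium, fixed. Origin on the board under its bed; x along the channel from the sieve's bowl to the hinge, z up. Two cheeks (outer faces y = +-17 mm, 46 high, 76 at the hinge) run from x = -47 to +95 mm; the handle lies between them on a bed 28 mm high: lift it straight up over 50 mm to clear. The bowl stands outside, at about x = -95 mm.
- clamp_hinge (a point): centre of the clamp arm's hinge, whose axis is the clamp's y axis; 60 mm above the board, at clamp x = +75 mm
- clamp_bar (a point): middle of the grip bar at the clamp arm's free end: steel, 14 mm thick, 36 mm long, flat ends, parallel to the hinge axis, 121 mm from the hinge; with the arm down 77 mm above the board. Pinched from above by its two ends it turns between the fingers while led round the hinge. About 7 N lifts it at first, less later.
- clamp_arm (a joint): angle of the clamp arm (rad): about 0 down on the sieve's handle, growing as the free end rises and swings back over the hinge. An over-centre spring pulls it shut below about 1.0 and throws it open beyond; it then rests at its stop, 1.6, upright.
- sieve_bowl (a point): centre of the bowl of the sieve (white plastic, about 0.09 kg), 20 mm above its underside. Bowl round, 60 mm outside diameter (narrower in its lowest 12 mm), 40 high, walls 3 mm, open on top. The sieve's x points from the bowl along the handle, z up. It stands level on the bowl and on a foot at the handle's end.
- sieve_handle (a point): point on the sieve handle's middle line, 95 mm from the bowl's centre. The handle is a straight bar 18 mm wide, 10 thick (28 to 38 mm above the sieve's underside), ending 150 mm from the bowl's centre in a foot 8 mm thick that goes down to the board. Axes as sieve_bowl.
- rack: low steel rack, fixed. Origin on the board under the middle of its front edge; x inwards from the open front, y along the front, z up. Front lip 6 mm high, x = 0 to 6; back wall's inner face at x = 86; side walls' inner faces at y = +-55; roof of bars 72 to 78 mm up, x = 0 to 92 mm, that no hand fits through. The board is its floor.
- bottle_mid (a point): bystander: empty amber glass beer bottle, standing, 62 diameter, 188 high mm; the point is its centre, half-way up
- doorstop_mid (a point): bystander: rubber-tipped aluminium door stop, standing, 40 diameter foot, 71 high mm; the point is its centre, half-way up
- can_mid (a point): bystander: empty aluminium drink can, standing, 66 diameter, 115 high mm; the point is its centre, half-way up
- soap_mid (a point): bystander: clear plastic bottle, standing, 60 diameter, 170 high mm; the point is its centre, half-way up
- plug_mid (a point): bystander: black rubber sink plug, lying, 60 diameter, 30 high mm; the point is its centre, half-way up
- scrubber_mid (a point): bystander: wooden scrubbing brush, lying bristles down, 95 x 45 x 35 mm; the point is its centre, half-way up
- tin_mid (a point): bystander: steel tin, standing, 72 diameter, 85 high mm; the point is its centre, half-way up
Mind the look-alikes: they are no part of the job. There is more than one size of the part that bears sieve_bowl; the job needs the largest.

How it is judged:
On the way, in this order (a step that is already met when the one before it is completed fails the run):
1. the clamp arm stands open by itself, let go, with the sieve still in the clamp (value of joint clamp_arm above 1.4 rad and contact force between clamp and the fingers below 0.1 N and distance of sieve_bowl from where it was at the start of the episode below 0.04 m), for 0.2 s.
2. the sieve lies flat on the board, clear of the clamp and of the rack, and is let go (contact force between sieve and the fingers below 0.1 N and distance of sieve_handle from where it was at the start of the episode above 0.06 m and height (world z) of sieve_bowl below 0.025 m and angle between sieve_bowl's own z axis and vertical below 0.1 rad and contact force between sieve and clamp below 0.05 N and contact force between sieve and rack below 0.05 N and horizontal distance between sieve_handle and clamp above 0.06 m and (x of sieve_bowl in the frame of rack below 0 m or y of sieve_bowl in the frame of rack above 0.07 m)), for 0.2 s.
3. the sieve is lifted by its handle (contact force between sieve and the fingers above 0.5 N and distance between the grasp point and sieve_bowl above 0.045 m and height (world z) of sieve_bowl above 0.025 m), for 0.1 s.
At the end, for the whole second after the job is handed in: The sieve stands level (6 degrees) and still on the board, bowl wholly behind the rack's front lip (centre 34 to 65 mm in, within 30 mm of the middle), handle out of the front within 20 degrees of straight; the clamp arm is up (above 1.4 rad); nothing is held (x of sieve_bowl in the frame of rack between 0.034 and 0.065 m and y of sieve_bowl in the frame of rack between -0.03 and 0.03 m and x of sieve_handle in the frame of rack below -0.02 m and angle between the x axis of sieve_bowl and the x axis of rack, either way round below 0.35 rad and height (world z) of sieve_bowl below 0.025 m and angle between sieve_bowl's own z axis and vertical below 0.1 rad and linear speed of sieve below 0.02 m/s and value of joint clamp_arm above 1.4 rad); the robot touches nothing.
It fails at once if the sieve is dragged out from under the closed clamp arm (distance of sieve_bowl from where it was at the start of the episode above 0.04 m and value of joint clamp_arm below 0.9 rad).
It fails at once if one of the seven bystanders is shoved more than 30 mm or knocked over (distance of any of bottle_mid, doorstop_mid, can_mid, soap_mid, plug_mid, scrubber_mid, tin_mid from where it was at the start of the episode above 0.03 m).
It also fails if it takes over 64 s, if anything falls off the work surface, if the arm or the gripper's body presses on something with over 40 N, if the wrist force passes 120 N, or if a joint passes its speed limit or range.

## Working session

There is one attempt and no reset: what is moved stays moved. The work goes in short steps, Python scripts to look and compute and a tool call to move; the robot and the scene stay as the last step left them, time stands still between calls to the robot, and variables do not carry over. Pictures are saved under pics/ and viewed, at most 14 in all, crops included, and the job is handed in when it is done.

Besides the shell and the picture viewer there is one more tool, called after "Request:" in YAML: its name, and indented under it one key for each argument. jog_arm: Moves the arm, as the interface text tells. Shifts and turns lie within -1 to 1; 1 stands for 30 mm of shift or 0.08 rad of turn. Its arguments: {"type":"object","properties":{"motion":{"type":"array","items":{"type":"array","items":{"type":"number"}}},"newtons":{"type":"number"}},"required":["motion"]}

```bash
mkdir -p pics
cat > h.py <<'E'
import numpy as np, cv2
from workcell import bot
from scipy.spatial.transform import Rotation as R
def save(name,fn):
    f=bot.grab_frame(name); cv2.imwrite('pics/'+fn,f['pixels'][:,:,::-1]); return f
def ray(f,u,v,st=None):
    h=f['pixels'].shape[0]; fl=h/2/np.tan(np.radians(f['fovy'])/2)
    x=np.array([u-f['cx'],v-f['cy']],float)
    if 'mount' in f:
        r=np.linalg.norm(x); th=r/fl
        d=np.array([*(x/max(r,1e-9)*np.sin(th)),np.cos(th)])
        M=np.array(f['mount']); T=np.eye(4); T[:3,:3]=R.from_euler('xyz',st['tool_rot']).as_matrix(); T[:3,3]=st['position']
        W=T@M; return W[:3,3],W[:3,:3]@d
    Rm=cv2.Rodrigues(np.array(f['rvec'],float))[0]; t=np.array(f['tvec'],float).ravel()
    d=np.array([*(x/fl),1.]); return -Rm.T@t,Rm.T@d
def onz(f,u,v,z,st=None):
    o,d=ray(f,u,v,st); return (o+d*(z-o[2])/d[2]).round(4)
E
python3 - <<'E'
from h import *
import pickle
s=bot.observe(); print(s)
F={}
for n in ('scene','top'): F[n]=save(n,n+'0.png')
pickle.dump(F,open('F.pkl','wb'))
a=np.hstack([F['top']['pixels']]);cv2.imwrite('pics/top0b.png',cv2.resize(a[:,:,::-1],(800,600),interpolation=cv2.INTER_CUBIC))
cv2.imwrite('pics/scene0b.png',cv2.resize(F['scene']['pixels'][:,:,::-1],(800,600),interpolation=cv2.INTER_CUBIC))
print({k:(v['fovy'],v['cx'],v['cy'],v['rvec'],v['tvec']) for k,v in F.items()})
E
```

```text
{'clock': 0.0, 'qpos': array([-1.36420479,  0.52205073, -0.03633228,  1.60002731,  0.02121209,
        1.02111836, -0.11280387]), 'qd': array([ 0.00071942,  0.00028211,  0.00151528,  0.00031879, -0.00055535,
        0.00056466, -0.00028822]), 'joint_efforts': array([-1.16759802e-03, -9.27118707e+01,  1.97943114e+00, -3.69940960e+01,
        1.78301398e-02,  8.07250181e-03, -7.22846994e-05]), 'position': array([0.17073396, 0.60085328, 0.2306959 ]), 'tool_rot': array([-3.14037815e+00,  9.64287259e-05,  2.86479824e+00]), 'force': array([ 1.05814318, -0.43673522, -0.45032478]), 'moment': array([ 0.01169911, -0.00344486, -0.00087537]), 'finger_force': 0.0, 'grip_width': 0.08499344793991091}
{'scene': (50.59592946286415, 254.85937471493665, 192.845214914335, array([ 0.67629987,  2.662828  , -1.12549518]), array([ 0.45163655, -0.10491802,  1.43665975])), 'top': (42.996932751458374, 251.2683324262331, 190.7695459032996, array([ 2.19391126, -2.15871471,  0.0560622 ]), array([0.0207371 , 0.53630225, 1.67325352]))}
```

View pics/top0b.png

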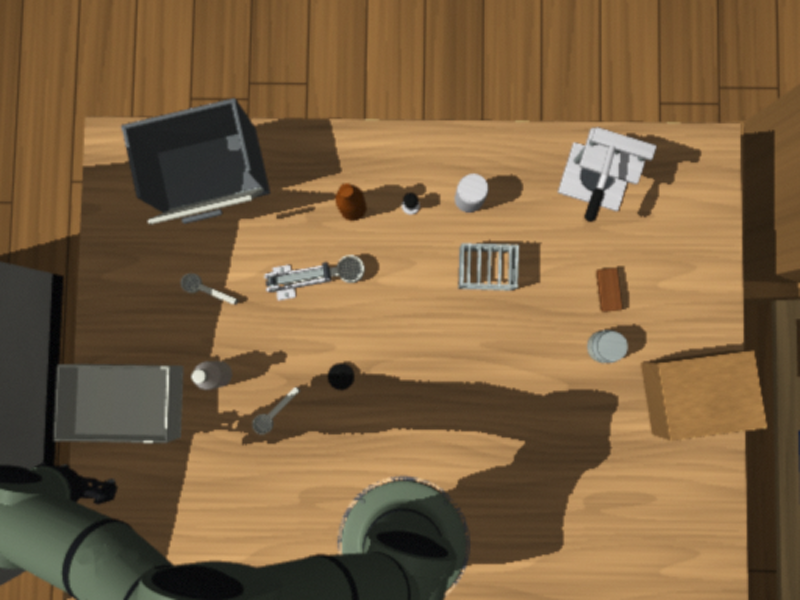

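View pics/scene0b.png

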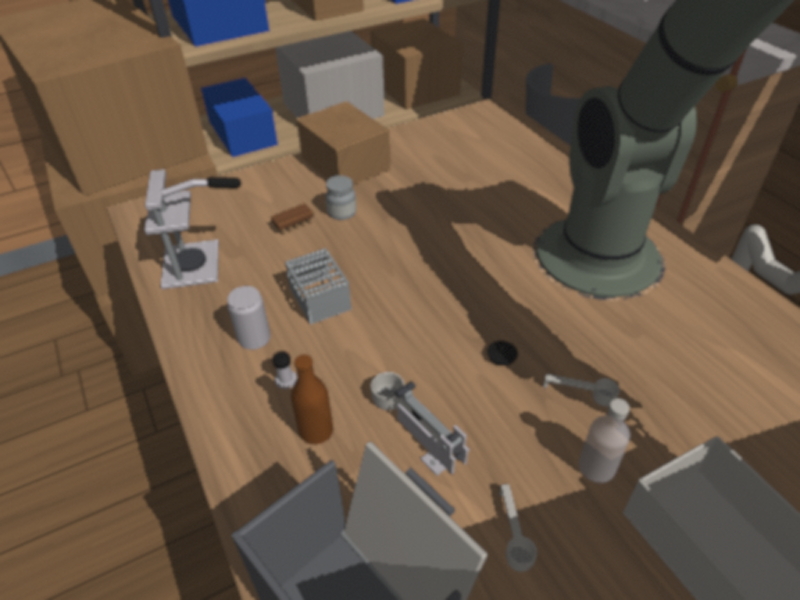

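The top view (800x600 scale) shows the clamp at about (300,275) with the sieve's bowl at (350,268), the rack at (490,266), and two smaller sieves elsewhere. The scene view shows the same from the far left. Next I'll enlarge the clamp and the rack.

Run:
```python
from h import *
import pickle
F=pickle.load(open('F.pkl','rb'))
t=F['top']; k=512/800
a=cv2.resize(t['pixels'][145:200,160:345,::-1],None,fx=4.3,fy=4.3,interpolation=cv2.INTER_CUBIC)
s=cv2.resize(F['scene']['pixels'][150:310,170:310,::-1],None,fx=2.2,fy=2.2,interpolation=cv2.INTER_CUBIC)
c=np.zeros((a.shape[0]+s.shape[0],800,3),np.uint8);c[:a.shape[0],:a.shape[1]]=a;c[a.shape[0]:,:s.shape[1]]=s
print(c.shape);cv2.imwrite('pics/crop1.png',c)
for n,u,v,z in [('bowl',350,268,.04),('hingeend',272,282,.06),('rackTL',462,244,.078),('TR',519,244,.078),('BL',460,289,.078),('BR',518,289,.078),('bottle',350,200,.1),('doorstop',411,205,.04),('can',471,190,.11),('plug',341,376,.03),('soap',205,376,.1)]:
    print(n,onz(t,u*k,v*k,z))
```

```text
(588, 800, 3)
bowl [0.5994 0.124  0.04  ]
hingeend [0.564  0.2919 0.06  ]
rackTL [ 0.6507 -0.1191  0.078 ]
TR [ 0.6524 -0.2414  0.078 ]
BL [ 0.5535 -0.1158  0.078 ]
BR [ 0.5554 -0.2397  0.078 ]
bottle [0.7389 0.1224 0.1   ]
doorstop [ 0.7415 -0.0082  0.04  ]
can [ 0.7617 -0.1347  0.11  ]
plug [0.362  0.1396 0.03  ]
soap [0.3593 0.4209 0.1   ]
```

View pics/crop1.png

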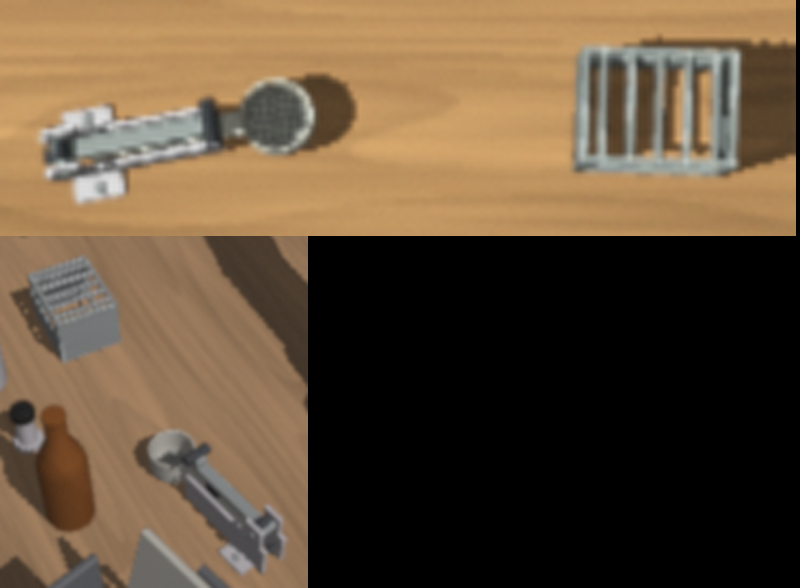

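The crop shows the clamp bar at about (208,122), the hinge at (58,150) and the bowl at (276,118). The rack's shorter side runs along world x. I still have to find out which side is its open front.

Run:
```python
from h import *
import pickle
t=pickle.load(open('F.pkl','rb'))['top']
P={}
for n,u,v,z in [('bar',208.5,122,.084),('hinge',60,150,.07),('bowl',276,117,.04)]:
    P[n]=onz(t,160+u/4.3,145+v/4.3,z); print(n,P[n])
d=P['hinge']-P['bowl']; print(np.arctan2(d[1],d[0]),np.linalg.norm(d[:2]),ray(t,0,0)[0])
s=bot.observe()
A=R.from_euler('xyz',s['tool_rot']).as_matrix()
tgt=np.array([.57,.2,.30]); print(A.T@(tgt-s['position'])/.03)
```

```text
bar [0.5876 0.1725 0.084 ]
hinge [0.5652 0.2906 0.07  ]
bowl [0.597  0.1233 0.04  ]
1.7586332695585365 0.17029541978573587 [ 0.41704265 -0.00359869  1.707012  ]
[-16.45402159  -9.22174601  -2.29637993]
```

Request:
jog_arm:
  motion:
    - [-0.97,-0.54,-0.15,0,1]
    - [-0.97,-0.54,-0.15,0,1]
    - [-0.97,-0.54,-0.15,0,1]
    - [-0.97,-0.54,-0.15,0,1]
    - [-0.97,-0.54,-0.15,0,1]
    - [-0.97,-0.54,-0.15,0,1]
    - [-0.97,-0.54,-0.15,0,1]
    - [-0.97,-0.54,-0.15,0,1]
    - [-0.97,-0.54,-0.15,0,1]
    - [-0.97,-0.54,-0.15,0,1]
    - [-0.97,-0.54,-0.15,0,1]
    - [-0.97,-0.54,-0.15,0,1]

```text
clock: 1.3
position: [0.4543, 0.3176, 0.2853]
tool_rot: [-3.141, -0.0, 2.865]
force: [0.5, -0.1, -0.4]
grip_width: 0.0856
finger_force: 0.0
```

Request:
jog_arm:
  motion:
    - [-0.97,-0.54,0,0,1]
    - [-0.97,-0.54,0,0,1]
    - [-0.97,-0.54,0,0,1]
    - [-0.97,-0.54,0,0,1]
    - [0,0,0,1,1]
    - [0,0,0,1,1]
    - [0,0,0,1,1]
    - [0,0,0,1,1]
    - [0,0,0,1,1]
    - [0,0,0,1,1]
    - [0,0,0,1,1]
    - [0,0,0,1,1]

```text
clock: 2.5
position: [0.5477, 0.2246, 0.285]
tool_rot: [-3.141, -0.0, 2.222]
force: [-0.4, 0.3, 0.9]
grip_width: 0.0852
finger_force: 0.0
```

Request:
jog_arm:
  motion:
    - [0,0,0,1,1]
    - [0,0,0,1,1]
    - [0,0,0,1,1]
    - [0,0,0,1,1]
    - [0,0,0,1,1]
    - [0,0,0,0.82,1]
    - [0,0,0,0,1]
    - [0,0,0,0,1]

```text
clock: 3.3
position: [0.5477, 0.2246, 0.2851]
tool_rot: [-3.141, 0.0, 1.761]
force: [-0.6, -0.7, -0.1]
grip_width: 0.0857
finger_force: 0.0
```

Run:
```python
from h import *
import pickle
s=bot.observe(); f=save('wrist','w1.png'); pickle.dump((s,f),open('W1.pkl','wb'))
print(s['clock'],s['position'],s['tool_rot'],s['qpos'],f['mount'],f['fovy'],f['cx'],f['cy'])
cv2.imwrite('pics/w1b.png',cv2.resize(f['pixels'][:,:,::-1],(800,600),interpolation=cv2.INTER_CUBIC))
```

```text
3.3 [0.54773095 0.22464154 0.28512718] [-3.14126660e+00  2.19477832e-04  1.76139184e+00] [-0.74445781  0.43764158  0.36355248  1.64043512 -0.17017701  1.09521627
 -0.14342892] [[-1.03660494e-04 -9.64817830e-01 -2.62919275e-01  6.62164181e-02]
 [ 9.99999675e-01 -3.10266951e-04  7.44299275e-04  4.37816880e-04]
 [-7.99688372e-04 -2.62919112e-01  9.64817548e-01 -1.43151223e-01]
 [ 0.00000000e+00  0.00000000e+00  0.00000000e+00  1.00000000e+00]] 65.70646984690485 261.8875977958983 186.051869341735
```

View pics/w1b.png

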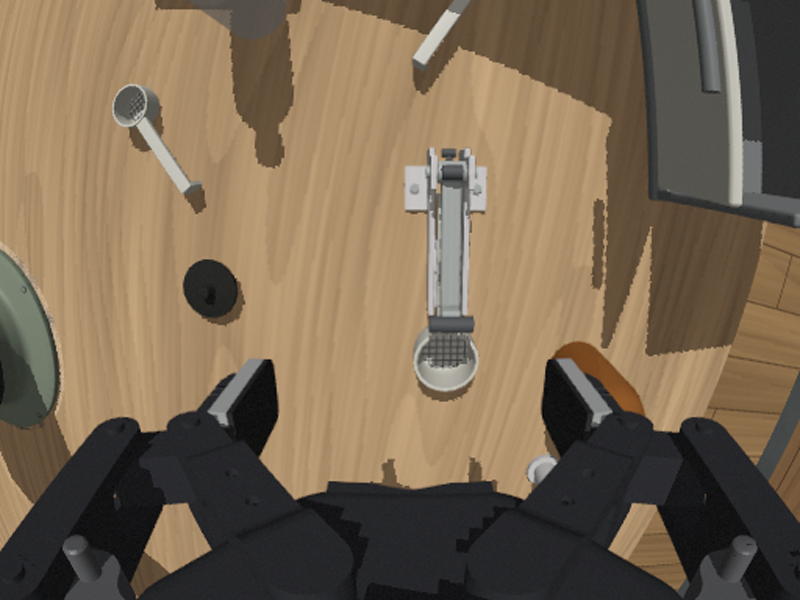

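The wrist view shows the clamp straight below. The bar runs from (430,324) to (473,324), the hinge is at about (453,172), and the bowl is at (446,360), so the yaw is well lined up.

Run:
```python
from h import *
import pickle
s,f=pickle.load(open('W1.pkl','rb')); k=.64
q=lambda u,v,z:onz(f,u*k,v*k,z,s)
b=q(451,323,.08);h=q(453,172,.067);c=q(446,358,.04)
print(b,h,c,q(430,324,.077),q(473,324,.077)); d=h-c;print(np.arctan2(d[1],d[0]),np.linalg.norm(d[:2]),np.arctan2(*(h-b)[1::-1]))
A=R.from_euler('xyz',s['tool_rot']).as_matrix()
print(A.T@(b-s['position'])/.03)
```

```text
[0.5915 0.1767 0.08  ] [0.5697 0.2927 0.067 ] [0.6008 0.1298 0.04  ] [0.5756 0.1717 0.077 ] [0.6097 0.1782 0.077 ]
1.7594409274401168 0.16584215386927417 1.7565606398351274
[-1.84400487  1.13203762  6.83760888]
```

Request:
jog_arm:
  motion:
    - [-0.95,0.53,0.95,0,1]
    - [-0.94,0.54,0.95,0,1]
    - [0,0,0.95,0,1]
    - [0,0,0.95,0,1]
    - [0,0,0.9,0,1]
    - [0,0,0,0,1]
    - [0,0,0,0,1]
  newtons: 40

```text
clock: 4.05
position: [0.5902, 0.1748, 0.1449]
tool_rot: [-3.141, 0.0, 1.76]
force: [-0.1, -0.8, 0.5]
grip_width: 0.0853
finger_force: 0.0
```

Run:
```python
from h import *
import pickle
s=bot.observe(); f=save('wrist','w2.png'); pickle.dump((s,f),open('W2.pkl','wb'))
print(s['position'])
cv2.imwrite('pics/w2b.png',f['pixels'][:,:,::-1])
```

```text
[0.59019042 0.17481619 0.14487281]
```

View pics/w2b.png

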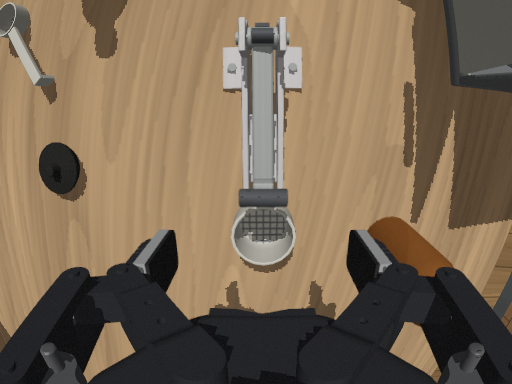

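The bar is centred at (263.5,197) and the hinge at (263,35), square between the fingers.

Run:
```python
from h import *
import pickle
s,f=pickle.load(open('W2.pkl','rb'))
q=lambda u,v,z:onz(f,u,v,z,s)
b=q(263.5,197,.082);h=q(262.5,36,.067);c=q(264,234,.04)
print(b,h,c)
A=R.from_euler('xyz',s['tool_rot']).as_matrix()
b[2]=.055;print((A.T@(b-s['position'])/.03).round(2))
```

```text
[0.5916 0.1769 0.082 ] [0.5687 0.2929 0.067 ] [0.6015 0.1294 0.04  ]
[0.06 0.06 3.  ]
```

Request:
jog_arm:
  motion:
    - [0.06,0.06,0.9,0,1]
    - [0,0,0.9,0,1]
    - [0,0,0.8,0,1]
    - [0,0,0.4,0,1]
    - [0,0,0,0,0]
    - [0,0,0,0,0]
    - [0,0,0,0,0]
    - [0,0,0,0,0]
    - [0,0,0,0,0]
    - [0,0,0,0,0]
  newtons: 40

```text
clock: 5.1
position: [0.5907, 0.177, 0.0557]
tool_rot: [-3.14, -0.001, 1.759]
force: [-11.3, -2.0, 17.1]
grip_width: 0.0353
finger_force: 38.3
```

```bash
python3 -c "
import numpy as np
p=.141+np.linspace(0,1.5,13);x=-np.cos(p)*121/30;z=-np.sin(p)*121/30
print(np.c_[np.diff(x),np.diff(z)].round(2).tolist())"
```

```text
[[0.1, -0.49], [0.16, -0.48], [0.22, -0.45], [0.28, -0.42], [0.33, -0.38], [0.37, -0.34], [0.41, -0.29], [0.44, -0.24], [0.47, -0.18], [0.49, -0.12], [0.5, -0.06], [0.5, 0.0]]
```

Request:
jog_arm:
  motion:
    - [0.1,0,-0.49,0,0]
    - [0.16,0,-0.48,0,0]
    - [0.22,0,-0.45,0,0]
    - [0.28,0,-0.42,0,0]
    - [0.33,0,-0.38,0,0]
    - [0.37,0,-0.34,0,0]

```text
clock: 5.7
position: [0.5823, 0.2197, 0.1326]
tool_rot: [-3.14, 0.001, 1.759]
force: [-7.3, -4.4, -5.0]
grip_width: 0.0346
finger_force: 40.4
```

Request:
jog_arm:
  motion:
    - [0.41,0,-0.29,0,0]
    - [0.44,0,-0.24,0,0]
    - [0.47,0,-0.18,0,0]
    - [0.49,0,-0.12,0,0]
    - [0.5,0,-0.06,0,0]
    - [0.4,0,0,0,0]
    - [0,0,0,0,0.5]
    - [0,0,0,0,1]
    - [0,0,0,0,1]
    - [0,0,0,0,1]
    - [0,0,0,0,1]
    - [0,0,0,0,1]

```text
clock: 6.9
position: [0.5681, 0.2997, 0.1579]
tool_rot: [3.141, 0.0, 1.759]
force: [-0.4, -0.1, 0.3]
grip_width: 0.0856
finger_force: 0.0
```

Request:
jog_arm:
  motion:
    - [0,0,-0.9,0,1]
    - [0,0,-0.9,0,1]
    - [0,0,-0.9,0,1]
    - [-0.97,0,0,0,1]
    - [-0.97,0,0,0,1]
    - [-0.97,0,0,0,1]
    - [-0.97,0,0,0,1]
    - [-0.97,0,0.9,0,1]
    - [-0.95,0,0.9,0,1]
    - [0,0,0.7,0,1]
    - [0,0,0,0,1]

```text
clock: 8.0
position: [0.5994, 0.1279, 0.1615]
tool_rot: [-3.138, 0.001, 1.758]
force: [-0.1, 1.3, 0.5]
grip_width: 0.0853
finger_force: 0.0
```

Run:
```python
from h import *
import pickle
s=bot.observe(); f=save('wrist','w3.png'); pickle.dump((s,f),open('W3.pkl','wb'))
t=bot.grab_frame('top');pickle.dump(t,open('T3.pkl','wb'))
print(s['position'])
cv2.imwrite('pics/w3b.png',f['pixels'][:,:,::-1])
```

```text
[0.59941644 0.12788652 0.1614774 ]
```

View pics/w3b.png

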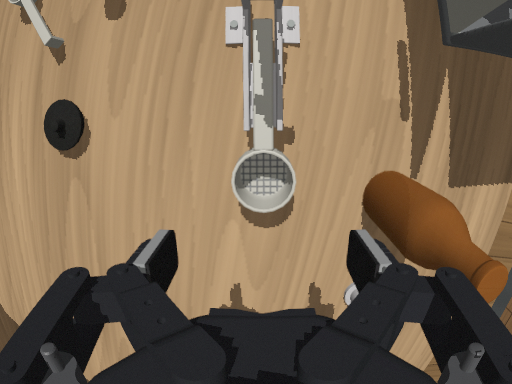

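The clamp arm is up, so the handle is uncovered, and the bowl is centred at (264,181) between the fingers.

Run:
```python
from h import *
import pickle
s,f=pickle.load(open('W3.pkl','rb'))
c=onz(f,264,181,.04,s);print(c)
A=R.from_euler('xyz',s['tool_rot']).as_matrix()
c[2]=.008;print((A.T@(c-s['position'])/.03).round(2))
```

```text
[0.6017 0.1271 0.04  ]
[-0.04  0.09  5.12]
```

Request:
jog_arm:
  motion:
    - [-0.04,0.09,0.9,0,1]
    - [0,0,0.9,0,1]
    - [0,0,0.9,0,1]
    - [0,0,0.9,0,1]
    - [0,0,0.9,0,1]
    - [0,0,0.6,0,1]
    - [0,0,0,0,0]
    - [0,0,0,0,0]
    - [0,0,0,0,0]
    - [0,0,0,0,0]
    - [0,0,0,0,0]
  newtons: 40

```text
clock: 9.2
position: [0.6044, 0.1289, 0.0124]
tool_rot: [3.139, -0.0, 1.759]
force: [-0.7, 1.7, 10.4]
grip_width: 0.0596
finger_force: 44.0
```

Request:
jog_arm:
  motion:
    - [0,0,-0.2,0,0]
    - [0,0,-0.4,0,0]
    - [0,0,-0.5,0,0]
    - [0,0,-0.6,0,0]
    - [0,0,-0.6,0,0]
    - [0,0,-0.6,0,0]
    - [0,0,-0.6,0,0]
    - [0,0,-0.3,0,0]
    - [0,0,0,0,0]

```text
clock: 10.1
position: [0.6041, 0.1285, 0.1266]
tool_rot: [3.139, -0.0, 1.759]
force: [-0.5, 0.8, -1.1]
grip_width: 0.0594
finger_force: 43.4
```

Run:
```python
from h import *
s=bot.observe(); f=save('wrist','w4.png'); g=bot.grab_frame('scene')
print(s['position'],s['grip_width'])
cv2.imwrite('pics/w4b.png',np.hstack([cv2.resize(f['pixels'],(400,300)),cv2.resize(g['pixels'][130:310,150:390],(400,300))])[:,:,::-1])
```

```text
[0.60412431 0.12848073 0.12658091] 0.05942251280500987
```

View pics/w4b.png

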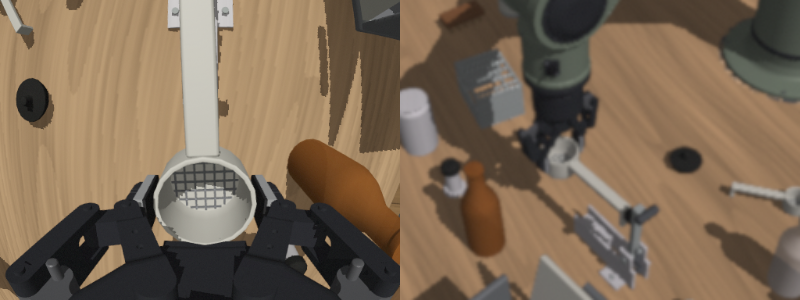

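The sieve is lifted level and clear of the clamp (handle at about (200,80) on the left), and the clamp arm is up. Now I'll check the rack's open side.

Run:
```python
from h import *
import pickle
F=pickle.load(open('F.pkl','rb'))
a=cv2.resize(F['scene']['pixels'][150:215,175:235],(390,420),interpolation=cv2.INTER_CUBIC)
b=cv2.resize(F['top']['pixels'][145:195,285:340],(410,420),interpolation=cv2.INTER_CUBIC)
cv2.imwrite('pics/r1.png',np.hstack([a,b])[:,:,::-1])
s=F['scene'];P=cv2.projectPoints(np.array([[.651,-.116,0],[.651,-.24,0],[.553,-.116,0],[.651,-.116,.078],[.651,-.24,.078]]),np.array(s['rvec']),np.array(s['tvec']),np.array([[192/np.tan(np.radians(s['fovy']/2)),0,s['cx']],[0,192/np.tan(np.radians(s['fovy']/2)),s['cy']],[0,0,1]]),None)[0][:,0]
print((P-[175,150])*[6.5,6.46])
```

```text
[[158.70791734 369.24803933]
 [ 67.45182056 219.44027961]
 [338.91747277 301.22284636]
 [140.01824283 255.80933018]
 [ 46.11009877 106.58046357]]
```

View pics/r1.png

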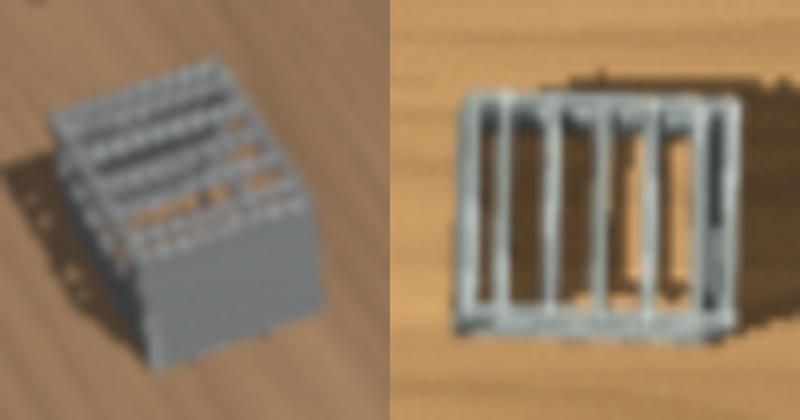

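The right panel (top view) shows the double line of roof bar and lip at the bottom, and the left panel (scene) shows a solid wall on the +x side. So the open front faces the robot (-x).

Request:
jog_arm:
  motion:
    - [-0.67,-0.32,0,0,0]
    - [-0.67,-0.32,0,0,0]
    - [-0.67,-0.32,0,0,0]
    - [-0.67,-0.32,0,0,0]
    - [-0.67,-0.32,0,0,0]
    - [-0.65,-0.32,0,0,0]
    - [0,0,0,-0.5,0]
    - [0,0,0,-1,0]
    - [0,0,0,-1,0]
    - [0,0,0,-1,0]
    - [0,0,0,-1,0]
    - [0,0,0,-1,0]

```text
clock: 11.4
position: [0.5688, -0.0004, 0.1239]
tool_rot: [-3.14, -0.001, 2.203]
force: [0.4, 0.1, -0.6]
grip_width: 0.0597
finger_force: 43.4
```

Request:
jog_arm:
  motion:
    - [0,0,0,-1,0]
    - [0,0,0,-1,0]
    - [0,0,0,-1,0]
    - [0,0,0,-1,0]
    - [0,0,0,-1,0]
    - [0,0,0,-1,0]
    - [0,0,0,-1,0]
    - [0,0,0,-1,0]
    - [0,0,0,-1,0]
    - [0,0,0,-1,0]
    - [0,0,0,-1,0]
    - [0,0,0,-0.8,0]

```text
clock: 12.6
position: [0.5688, -0.0004, 0.1239]
tool_rot: [3.141, -0.002, -3.137]
force: [0.1, -0.8, -0.9]
grip_width: 0.0596
finger_force: 43.4
```

Request:
jog_arm:
  motion:
    - [0,0,0.9,0,0]
    - [0,0,0.9,0,0]
    - [0,0,0.9,0,0]
    - [0,0,0.5,0,0]
    - [0,0,0.2,0,0]
    - [0,0,0,0,0]
    - [0,0,0,0,0]

```text
clock: 13.3
position: [0.5698, -0.0004, 0.0236]
tool_rot: [3.142, 0.001, -3.14]
force: [0.4, 0.3, 0.1]
grip_width: 0.0595
finger_force: 43.4
```

Request:
jog_arm:
  motion:
    - [0,0,0.2,0,0]
    - [0,0,0.17,0,0]
    - [0,0,0.08,0,0]
    - [0,0,0,0,0]

```text
clock: 13.7
position: [0.5702, -0.0003, 0.0107]
tool_rot: [3.142, 0.002, -3.14]
force: [-6.3, 0.8, 25.9]
grip_width: 0.0595
finger_force: 48.2
```

Contact with the board is made, so I release and rise.

Request:
jog_arm:
  motion:
    - [0,0,-0.08,0,0]
    - [0,0,0,0,0.8]
    - [0,0,0,0,1]
    - [0,0,0,0,1]
    - [0,0,0,0,1]
    - [0,0,0,0,1]
    - [0,0,-0.3,0,1]
    - [0,0,-0.8,0,1]
    - [0,0,-0.9,0,1]
    - [0,0,-0.9,0,1]
    - [0,0,-0.9,0,1]
    - [0,0,-0.9,0,1]

```text
clock: 14.9
position: [0.5692, -0.0004, 0.1545]
tool_rot: [3.142, 0.0, -3.14]
force: [1.0, -0.1, -0.1]
grip_width: 0.0852
finger_force: 0.0
```

Run:
```python
from h import *
import pickle
s=bot.observe(); f=save('wrist','w5.png'); pickle.dump((s,f),open('W5.pkl','wb'))
print(s['position'],s['tool_rot'],s['qpos'])
cv2.imwrite('pics/w5b.png',f['pixels'][:,:,::-1])
```

```text
[ 5.69204808e-01 -3.76900505e-04  1.54548001e-01] [ 3.14157802e+00  4.51712313e-04 -3.14002716e+00] [-0.0607112   0.52734838 -0.05933115  1.82013677  0.04186872  0.79486056
  1.43104524]
```

View pics/w5b.png

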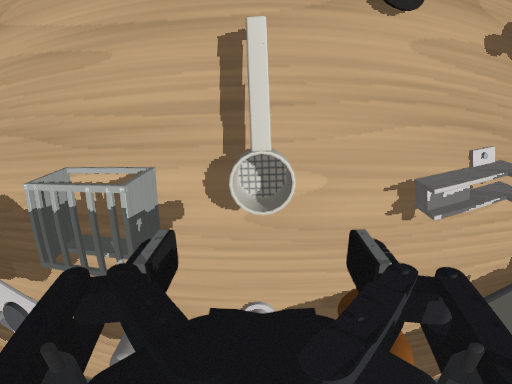

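The sieve lies flat: bowl at (262,182), handle end at (257,17). The rack is at left with its lip at (66..157,168), confirming that the front faces -x.

Run:
```python
from h import *
import pickle
s,f=pickle.load(open('W5.pkl','rb'))
q=lambda u,v,z:onz(f,u,v,z,s)
c=q(262,182,.04); e=q(257,17,.038); m=q(259.5,80,.038)
print('bowl',c,'end',e,'mid',m)
d=e-c; print(np.arctan2(d[1],d[0]),np.linalg.norm(d[:2]))
print('lip',q(66,168,.006),q(157,168,.006),'roof',q(28,184,.078),q(127,186,.078))
g=c+d/np.linalg.norm(d[:2])*.095; g[2]=.012
A=R.from_euler('xyz',s['tool_rot']).as_matrix();print(g,(A.T@(g-s['position'])/.03).round(2))
```

```text
bowl [ 5.699e-01 -4.000e-04  4.000e-02] end [ 0.4224 -0.005   0.038 ] mid [ 0.4799 -0.0027  0.038 ]
-3.1104163175983763 0.14757171138128064
lip [ 0.5614 -0.2306  0.006 ] [ 0.5636 -0.1101  0.006 ] roof [ 0.5616 -0.2283  0.078 ] [ 0.5634 -0.1116  0.078 ]
[ 0.47494616 -0.00336127  0.012     ] [ 3.14 -0.09  4.75]
```

Request:
jog_arm:
  motion:
    - [0.8,-0.05,0,0,1]
    - [0.8,-0.04,0.6,0,1]
    - [0.8,0,0.8,0,1]
    - [0.74,0,0.9,0,1]
    - [0,0,0.9,0,1]
    - [0,0,0.9,0,1]
    - [0,0,0.5,0,1]
    - [0,0,0,0,0.4]
    - [0,0,0,0,0]
    - [0,0,0,0,0]
    - [0,0,0,0,0]
    - [0,0,0,0,0]
  newtons: 60

```text
clock: 16.15
position: [0.4756, -0.0032, 0.0156]
tool_rot: [3.142, 0.001, -3.14]
force: [-2.9, -0.0, 20.2]
grip_width: 0.0169
finger_force: 57.9
```

Request:
jog_arm:
  motion:
    - [0,0,0,0,0]
    - [0,0,0,0,0]
    - [0,0,0,0,0]

```text
clock: 16.45
position: [0.4757, -0.0031, 0.0156]
tool_rot: [3.142, 0.001, -3.139]
force: [-2.2, 1.0, 14.9]
grip_width: 0.0168
finger_force: 58.3
```

Request:
jog_arm:
  motion:
    - [0,0,-0.2,0,0]
    - [0,0,-0.3,0,0]
    - [0,0,-0.3,0.39,0]
    - [0.6,0,0,0,0]
    - [0.6,0,0,0,0]
    - [0.6,-0.2,0,0,0]
    - [0,-0.8,0,0,0]
    - [0,-0.9,0,0,0]
    - [0,-0.9,0,0,0]
    - [0,-0.9,0,0,0]
    - [0,-0.9,0,0,0]
    - [0,-0.9,0,0,0]

```text
clock: 17.65
position: [0.4163, -0.1678, 0.0394]
tool_rot: [-3.141, 0.001, 3.11]
force: [0.0, 0.5, -0.8]
grip_width: 0.0166
finger_force: 59.6
```

Request:
jog_arm:
  motion:
    - [0,-0.13,0,0,0]
    - [0,0,0,0,0]

```text
clock: 17.85
position: [0.4162, -0.1711, 0.0392]
tool_rot: [-3.141, 0.001, 3.109]
force: [0.0, -0.1, -0.7]
grip_width: 0.0166
finger_force: 59.5
```

Run:
```python
from h import *
import pickle
s=bot.observe(); f=save('wrist','w6.png'); g=bot.grab_frame('scene'); t=bot.grab_frame('top'); pickle.dump((s,f,g,t),open('W6.pkl','wb'))
print(s['position'],s['tool_rot'],s['grip_width'])
cv2.imwrite('pics/w6b.png',np.hstack([f['pixels'],cv2.resize(g['pixels'][150:250,190:265],(288,384),interpolation=cv2.INTER_CUBIC)])[:,:,::-1])
```

```text
[ 0.41616357 -0.1710911   0.03920984] [-3.14132693e+00  5.66487042e-04  3.10906277e+00] 0.01660958210861795
```

View pics/w6b.png

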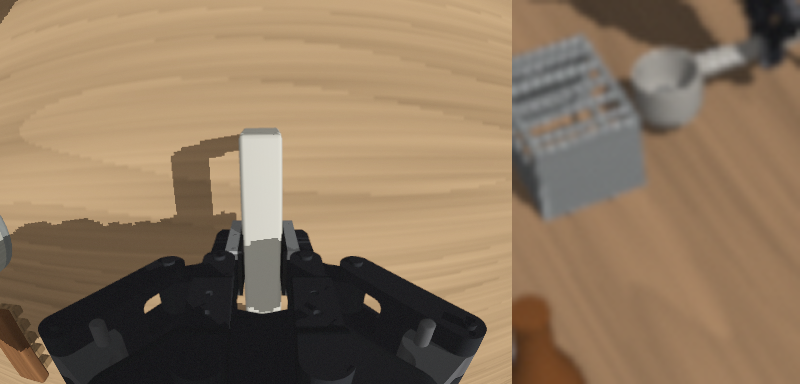

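The sieve is held straight and level, with its bowl in front of the rack opening. I'm going in.

Request:
jog_arm:
  motion:
    - [0,0,0.2,-0.39,0]
    - [0,0,0,0,0]
    - [-0.4,0,0,0,0]
    - [-0.5,0,0,0,0]
    - [-0.5,0,0,0,0]
    - [-0.5,0,0,0,0]
    - [-0.5,0,0,0,0]
    - [0,0,0,0,0]

```text
clock: 18.8
position: [0.4907, -0.1698, 0.0328]
tool_rot: [3.141, 0.002, -3.139]
force: [0.1, 0.1, -2.0]
grip_width: 0.0167
finger_force: 59.5
```

Request:
jog_arm:
  motion:
    - [-0.4,0,0,0,0]
    - [-0.37,0,0,0,0]
    - [0,0,0,0,0]
    - [0,0,0.2,0,0]
    - [0,0,0.15,0,0]
    - [0,0,0,0,0]

```text
clock: 19.4
position: [0.5104, -0.1702, 0.0214]
tool_rot: [3.141, -0.001, -3.14]
force: [0.3, 0.1, -0.1]
grip_width: 0.0169
finger_force: 59.5
```

Run:
```python
from h import *
import pickle
s=bot.observe(); g=bot.grab_frame('scene'); t=bot.grab_frame('top')
print(s['position'],s['force'])
cv2.imwrite('pics/w7b.png',np.hstack([cv2.resize(t['pixels'][140:240,270:365],(400,420),interpolation=cv2.INTER_CUBIC),cv2.resize(g['pixels'][140:240,170:265],(400,420),interpolation=cv2.INTER_CUBIC)])[:,:,::-1])
```

```text
[ 0.5104422  -0.17022034  0.02137864] [ 0.30180204  0.05506887 -0.09196859]
```

View pics/w7b.png

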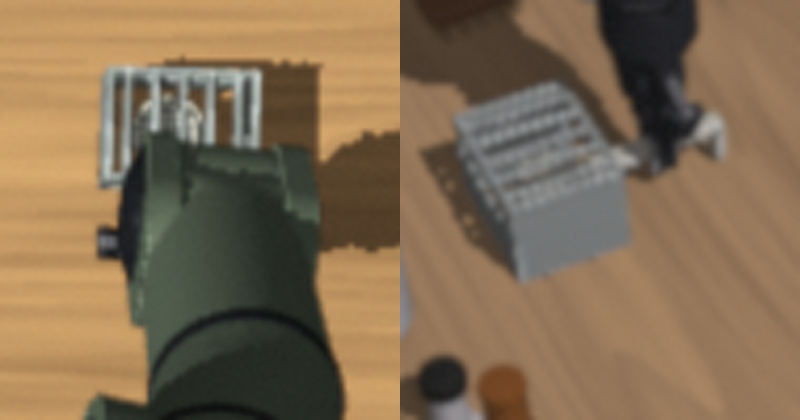

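The top view shows the bowl inside the rack: far rim at about (170,95) in the left crop, roof back edge at y≈70, and side walls at columns 103 and 262.

Run:
```python
from h import *
import pickle
t=pickle.load(open('F.pkl','rb'))['top']
q=lambda u,v,z:onz(t,270+u/4.21,140+v/4.2,z)
print(q(170,94,.046),q(182,66,.078),q(182,70,.078),q(103,80,.078),q(262,80,.078))
```

```text
[ 0.6345 -0.1718  0.046 ] [ 0.653 -0.178  0.078] [ 0.6498 -0.178   0.078 ] [ 0.6409 -0.1151  0.078 ] [ 0.6427 -0.2417  0.078 ]
```

Request:
jog_arm:
  motion:
    - [-0.13,0,0,0,0]
    - [0,0,0.1,0,0]
    - [0,0,0.1,0,0]
    - [0,0,0,0,0]

```text
clock: 19.9
position: [0.5151, -0.1703, 0.0159]
tool_rot: [-3.142, -0.0, -3.14]
force: [-0.2, 0.3, -0.9]
grip_width: 0.0166
finger_force: 59.6
```

Request:
jog_arm:
  motion:
    - [0,0,0.05,0,0]
    - [0,0,0,0,0]

```text
clock: 20.1
position: [0.5152, -0.1703, 0.0156]
tool_rot: [-3.141, 0.0, -3.14]
force: [-6.1, 1.6, 23.5]
grip_width: 0.017
finger_force: 62.4
```

Request:
jog_arm:
  motion:
    - [0,0,-0.04,0,0]
    - [0,0,0,0,0.3]
    - [0,0,0,0,0.7]
    - [0,0,0,0,1]
    - [0,0,0,0,1]
    - [0,0,0,0,1]
    - [0.1,0,-0.5,0,1]
    - [0.3,0,-0.8,0,1]
    - [0.5,0,-0.9,0,1]
    - [0.5,0,-0.9,0,1]
    - [0.5,0,-0.9,0,1]
    - [0,0,0,0,1]

```text
clock: 21.3
position: [0.4578, -0.1711, 0.1397]
tool_rot: [-3.14, 0.004, -3.141]
force: [0.2, 0.1, 0.1]
grip_width: 0.0852
finger_force: 0.0
```

Run:
```python
from h import *
import pickle
s=bot.observe(); f=bot.grab_frame('wrist'); g=bot.grab_frame('scene'); pickle.dump((s,f),open('W8.pkl','wb'))
print(s['position'],s['force'])
cv2.imwrite('pics/w8b.png',np.hstack([f['pixels'],cv2.resize(g['pixels'][150:300,170:290],(288,384))])[:,:,::-1])
```

```text
[ 0.45780593 -0.17113706  0.13971034] [0.17469633 0.12318615 0.07702094]
```

View pics/w8b.png

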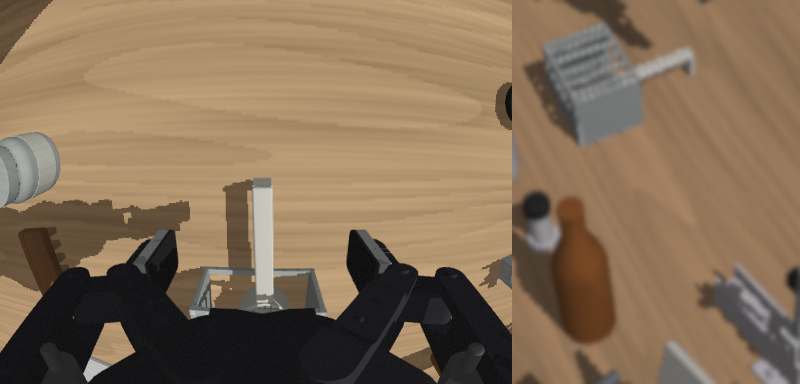

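The handle sticks straight out with its end at (262,182). The lip is at v≈270 (u 205–318), and the bowl lies behind it. One last depth check from this near-axis view.

Run:
```python
from h import *
import pickle
s,f=pickle.load(open('W8.pkl','rb'))
q=lambda u,v,z:onz(f,u,v,z,s)
print(q(262,179.5,.038),q(262,187,.038),q(205,269,.006),q(318,269,.006))
```

```text
[ 0.4534 -0.1713  0.038 ] [ 0.46   -0.1713  0.038 ] [ 0.5621 -0.2336  0.006 ] [ 0.5619 -0.1103  0.006 ]
```

```bash
python3 -c "
from workcell import bot
print(bot.job_done())"
```

```text
the job is handed in; nothing more can be done
None
```

I handed the job in at about 21 s: the clamp arm was left up and let go, and the sieve is in the rack with its bowl centre measured about 46 mm in, handle straight out the front and nothing held. The hand-in gave no verdict, and I did not re-measure the seven bystanders or the sieve's level.

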